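# Clamp the iron pipe in the V-blocks

## Task

Lay the rusty iron pipe in the two V-blocks of the steel fixture, seated down in both Vs and sticking out about equally at the two ends; set it down, do not drop it. Then swing the hinged clamp strap over until it lies down flat on the pipe, and let go.

Things in the scene. Friction and masses are not known exactly. Their poses are not given: they have to be found in the camera images.
- pipe: loose rusty dark-brown iron pipe, round, 380 mm long, 34 mm in diameter, 0.56 to 0.96 kg, lying on the table beside two pale ash-wood handles (350 and 310 mm long, 24 mm thick); any of them may lie in any of the three places. y runs along the pipe; the origin is on the pipe's surface at mid length and goes round as it rolls
- pipe_mid (a point): centre of the pipe: on its axis, at mid length; y along the pipe. 17 mm above the table while the pipe lies there
- v_fixture: steel fixture fast on the table: base plate 124 x 250 mm, 10 mm thick, with two V-blocks centred at y = -85 and +85 mm, each 72 mm (x) by 40 mm (y), tops at z = 54 mm, 130 mm free between them. Each V is 90 degrees, 48 mm wide at the top, bottom at z = 30 mm. Origin: on the table under the Vs, midway between the blocks; y along the Vs, +x the side of the strap's hinge (away from the robot)
- v_seat (a point): where the centre of the pipe is when the pipe is seated and centred: 54 mm above the fixture's origin, same axes
- strap (a joint): angle of the clamp strap on the block at y = +85 mm, rad: 0 = level on the seated pipe, 1.57 = upright, starts at 1.7 to 2.05 leaning back from the pipe; stops at -0.15 and 2.2. Stiff: it stays where it is left, 1 to 2 N at the tab moves it. Hinge axis parallel to y through x = +50, z = +20 mm from v_seat. Steel bar 6 mm thick, 20 mm wide, free end 132 mm from the hinge
- strap_tab (a point): point to push on, on the upper face of the strap (the face away from the pipe), 100 mm from the hinge axis; 77 mm above the table when the strap lies on the pipe. A brass stud, 14 mm across and 7 mm high, stands on that face 50 mm from the hinge axis. Standing open, the strap's end is up to 205 mm above the table

How it is judged (in metres and radians):
On the way, in this order (a step that is already met when the one before it is completed fails the run):
1. the pipe lies in both Vs, centred lengthways, released, the strap still open (x of pipe_mid in the frame of v_seat between -0.006 and 0.006 m and y of pipe_mid in the frame of v_seat between -0.025 and 0.025 m and z of pipe_mid in the frame of v_seat between -0.005 and 0.005 m and angle between the y axis of pipe_mid and the y axis of v_seat, either way round below 0.09 rad and contact force between pipe and the fingers below 0.2 N and value of joint strap above 0.5 rad), for 0.2 s.
2. the strap lies down on the pipe (value of joint strap between -0.1 and 0.12 rad), for 0.2 s.
At the end, for the whole second after the job is handed in: The pipe rests in both Vs (its centre within 6 mm across and 5 mm in height of the seat, which the Vs themselves give, its axis within 5 degrees), centred lengthways within 25 mm; the strap lies on it, within 0.12 rad (about 7 degrees) of level; all at rest (all of step 2 and x of pipe_mid in the frame of v_seat between -0.006 and 0.006 m and y of pipe_mid in the frame of v_seat between -0.025 and 0.025 m and z of pipe_mid in the frame of v_seat between -0.005 and 0.005 m and angle between the y axis of pipe_mid and the y axis of v_seat, either way round below 0.09 rad and linear speed of pipe below 0.02 m/s); the robot touches nothing.
It fails at once if the pipe is dropped (moves faster than 0.7 m/s while no finger touches it) (linear speed of pipe above 0.7 m/s and contact force between pipe and the fingers below 0.1 N).
It also fails if it takes over 53 s, if anything falls off the work surface, if the arm or the gripper's body presses on something with over 40 N, if the wrist force passes 120 N, or if a joint passes its speed limit or range.

## Robot

A 6-joint arm with a two-finger parallel gripper is mounted at the origin on a cart in front of the work surface, level with it; the furniture and walls round the work are solid. World frame = base frame: x ahead of the robot, y to its left, z up, the work surface at z = 0. Lengths are in m, angles in degrees, forces in N, time in s.
With the tool pointing down it reaches from about 0.4 to 0.825 m from the base axis. Payload 7 kg.
Tool frame: the origin (TCP) lies between the finger pads; the fingertips stand 19 mm ahead of it and the grasp point (between the pads) is the TCP; z points along the fingers, y is the line along which they close (so a half turn about z gives the same grasp; the last joint's range is limited). The gripper opens to 88 mm and grips with 3 to 60 N. Pads are 19 mm wide; open, the fingers measure 130 mm over their backs; the gripper's body (78 mm by 193 mm) begins 47 mm behind the grasp point.
Start: joints at [-53.509, 20.546, 0.682, 0, -70.136, -16.507], TCP at [0.231, -0.634, 0.246] pointing down, gripper open.
Joint ranges: [-176.03, 176.03], [-82.01, 121.73], [-58.28, 71.71], [-173.87, 95.51], [-174.79, -0.11], [-173.66, 173.66]. Speed limits (degrees/s): [136.94, 136.94, 172.46, 180, 180, 180].

## Interface

Orientations are given as [roll, pitch, yaw] about the fixed x, y, z axes, in that order (R = Rz(yaw) Ry(pitch) Rx(roll)).
In Python, from plant import get_obs, snapshot, close_job, spot_in, spot_point gives the robot as it stands.
- The arm moves only by the tool play_rows, never from a script. Its argument "plan" is a list of rows, each a list of 6 numbers: the shift along the tool's x, y, z in cm, then the turn, a rotation vector about the tool's x, y, z in degrees. A call has 1 to 20 rows; each row shifts and turns the commanded pose from where the row before left it, along the tool's axes as they then stand; what a row does not reach is not made up. A row lasts 1/12 s, in which the tool goes at most 41.7 mm and 7.16 degrees, less where a joint would pass 70% of its speed; a pose out of reach is approached as far as the arm can. A call is refused whole if a number of a shift passes 4.17 or a number of a turn 7.16, either way. A call with a gripper value outside its range is refused whole. "grip" is the finger opening in cm, from 0 to 8.76, set as the call begins (left out, the last holds). The fingers move at their own pace and stop on an object; the grip force is fixed at half the most. Time passes only in rows, so rows that do not move let the fingers close. It gives the time, the measured TCP pose, the force, the opening and the grip force at its end, in the units of the state.
- get_obs(): the state, without advancing time (a new reading comes with each control period).
- snapshot(name): name is "scene" or "top"; returns a dict with "frame" (480x640x3 uint8, red, green, blue), "fx", "fy", "cx", "cy" (pixels), "position" and "attitude" of the camera in the world. Camera axes: x right, y down, z forward; pixel columns grow to the right and rows downward; lengths in m; the calibration is good to about 2 mm. A picture is of the moment at which its call begins. There is no depth.
- close_job(): hands the job in; it is judged then, once.
Trained networks look in the newest picture that a camera, given by its name, has taken for a name from the list of things; names that differ only in an ending like _2 or _b are one class to them, and where a whole thing is asked for, a point or a joint stands for the part that bears it (a point fixed in the world has none). Each returns a list of dicts, best first, with "score" (0 to 1); they miss things now and then, are a little off and sometimes report something else, mostly with a low value. They report only what shows in the picture. A call takes as long as a camera call.
- spot_in(camera, thing): "position" ([x, y, z] in m, in world coordinates, good to about 4 mm: the middle of the surface that is visible of it).
- spot_point(camera, thing): "position" ([x, y, z] in m, in world coordinates, good to about 4 mm: a listed point, or the origin of a listed thing).
The state is a dict: "clock": time; "joint_pos": joint angles; "qvel": joint speeds; "tau": joint torques, N m; "tool_pos": TCP position; "orientation": TCP orientation; "force": force on the tool from outside, world axes, zero at the start; "moment": the same for the moment, N m; "opening": finger opening in m; "gripper_force": force on a finger pad.
Only numpy, scipy, OpenCV 4.12 (cv2) and the standard library are available. Lean on these libraries where they do the work, as an engineer would, in place of code of your own. Each camera call takes 0.05 s, during which the arm holds its last target. There are 200 camera calls.

## Working session

There is one attempt and no reset: what is moved stays moved. The work goes in short steps, Python scripts to look and compute and a tool call to move; the robot and the scene stay as the last step left them, time stands still between calls to the robot, and variables do not carry over. Pictures are saved under pics/ and viewed, at most 10 in all, crops included, and the job is handed in when it is done.

Besides the shell and the picture viewer there is one more tool, called after "Emit:" as name([rows], argument=value, ...), one row to a line, values as JSON. play_rows: Moves the arm, as the interface text tells. Its arguments: {"type":"object","properties":{"plan":{"type":"array","items":{"type":"array","items":{"type":"number"}}},"grip":{"type":"number"}},"required":["plan"]}

```bash
mkdir -p pics
python3 - <<'E'
from plant import *
import cv2,numpy as np
o=get_obs();print(o)
ims=[]
for c in("scene","top"):
    s=snapshot(c);cv2.imwrite(f"pics/{c}1.png",s["frame"][:,:,::-1])
    print(c,{k:np.round(v,4).tolist() for k,v in s.items() if k!="frame"})
    for t in("pipe","v_fixture","strap"):
        for r in spot_in(c,t)[:3]:print(c,"in",t,np.round(r["position"],3),r["score"])
    for t in("pipe_mid","v_fixture","v_seat","strap_tab"):
        for r in spot_point(c,t)[:3]:print(c,"pt",t,np.round(r["position"],3),r["score"])
E
```

```text
{'clock': 0.0, 'joint_pos': array([-5.35094101e+01,  2.05909513e+01,  6.32654624e-01, -1.87669607e-02,
       -7.01346116e+01, -1.65047833e+01]), 'qvel': array([ 0.06666442,  0.02206492, -0.07484385, -0.05742087, -0.0652233 ,
       -0.05209109]), 'tau': array([ 1.42976420e-03, -5.82725823e+01,  2.93052900e+01,  6.99705496e+00,
        6.90956818e-03, -1.80312009e-04]), 'tool_pos': array([ 0.23049608, -0.63393915,  0.24462387]), 'orientation': array([ 1.79905908e+02, -9.48206613e-03, -1.60020577e+02]), 'force': array([-0.43959231,  0.28748859,  0.17421442]), 'moment': array([-0.00342635,  0.03917444, -0.04371851]), 'gripper_force': 0.0, 'opening': 0.08732020800559027}
scene {'fx': 469.3102, 'fy': 469.3102, 'cx': 321.675, 'cy': 236.9695, 'position': [0.0853, 0.6332, 0.7525], 'attitude': [-127.9751, 1.2759, -148.4331]}
scene in pipe [ 0.443 -0.264  0.029] 0.88
scene in v_fixture [0.575 0.129 0.012] 0.89
scene in strap [0.665 0.156 0.138] 0.89
scene pt pipe_mid [ 0.475 -0.288  0.019] 0.6
scene pt v_fixture [ 0.575  0.096 -0.001] 0.76
scene pt v_seat [0.573 0.096 0.057] 0.63
scene pt strap_tab [0.681 0.153 0.168] 0.97
top {'fx': 436.3136, 'fy': 436.3136, 'cx': 311.1029, 'cy': 242.896, 'position': [0.3451, -0.0844, 0.9261], 'attitude': [-168.6864, -1.5789, -89.2554]}
top in pipe [ 0.463 -0.278  0.032] 0.6
top in v_fixture [0.577 0.102 0.01 ] 0.76
top in strap [0.668 0.156 0.144] 0.56
top pt pipe_mid [ 0.474 -0.281  0.013] 0.68
top pt v_fixture [0.578 0.101 0.001] 0.94
top pt v_fixture [ 0.474 -0.281  0.013] 0.2
top pt v_seat [0.575 0.098 0.052] 0.6
top pt strap_tab [0.681 0.158 0.17 ] 0.65
```

View pics/top1.png

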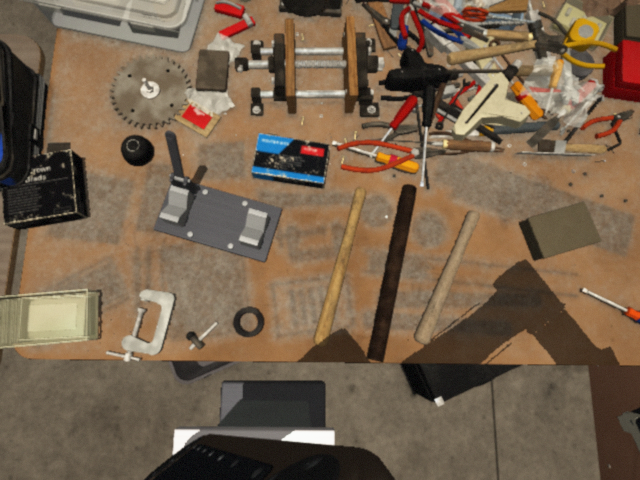

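View pics/scene1.png

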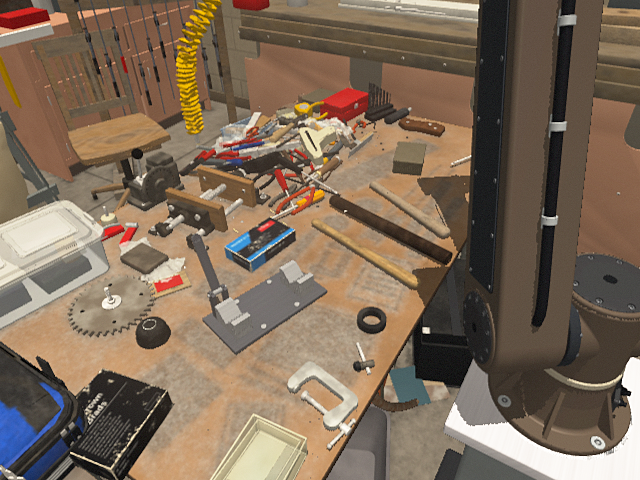

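The top view shows the pipe running from about (409,187) to (377,358), the fixture plate at about (155..282, 178..260), and the strap standing open at (175,155). The wooden handles lie on either side of the pipe. Next I take an enlarged crop and measure with rays.

```bash
cat > h.py <<'E'
import numpy as np,cv2
from scipy.spatial.transform import Rotation as R
from plant import *
def cam(s):
    return R.from_euler('xyz',s["attitude"],degrees=True).as_matrix(),np.array(s["position"])
def ray(s,uv,z):
    M,p=cam(s);d=M@np.array([(uv[0]-s["cx"])/s["fx"],(uv[1]-s["cy"])/s["fy"],1])
    return p+d*(z-p[2])/d[2]
def proj(s,P):
    M,p=cam(s);q=M.T@(np.array(P)-p);return np.array([q[0]/q[2]*s["fx"]+s["cx"],q[1]/q[2]*s["fy"]+s["cy"]])
E
python3 - <<'E'
from h import *
s=snapshot("top");f=s["frame"][:,:,::-1].copy()
print("test proj origin",proj(s,[0.475,-0.283,0.017]))
for uv in((409,187),(377,358)):print(uv,ray(s,uv,.017).round(4))
hsv=cv2.cvtColor(f,cv2.COLOR_BGR2HSV)
c=[]
for v in range(195,330,3):
    row=hsv[v,365:425,2];m=np.where(row<75)[0]
    if len(m)>5:c.append((365+m.mean(),v,len(m)))
c=np.array(c);k=np.polyfit(c[:,1],c[:,0],1);print("fit",k,"resid",np.std(np.polyval(k,c[:,1])-c[:,0]),c[::8])
a=cv2.resize(f[120:270,145:295],(600,600),interpolation=cv2.INTER_CUBIC)
b=cv2.resize(f[175:375,360:426],(198,600),interpolation=cv2.INTER_CUBIC)
cv2.imwrite("pics/crop1.png",np.hstack([a,b]))
E
```

```text
test proj origin [394.03424855 268.7139632 ]
(409, 187) [ 0.6565 -0.3205  0.017 ]
(377, 358) [ 0.2919 -0.2438  0.017 ]
fit [-1.99407115e-01  4.46111924e+02] resid 0.2392575619282135 [[407.5 195.   14. ]
 [402.5 219.   16. ]
 [397.5 243.   16. ]
 [393.  267.   17. ]
 [388.  291.   17. ]
 [383.  315.   17. ]]
```

View pics/crop1.png

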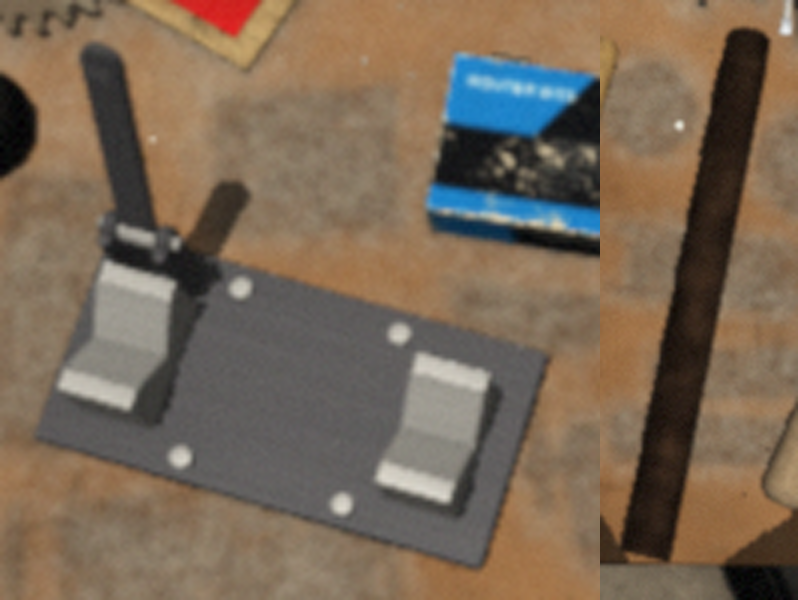

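The crop shows the plate corners at (154,229), (265.5,262) and (282.5,208), both V-blocks cleanly, and the pipe ends at about (409,185) and (375,360.5). Now the poses.

Run:
```python
from h import *
s=snapshot("top")
g=lambda x,y,z:ray(s,(145+x/4-.4,120+y/4-.4),z)
pl=[g(37,437,.01),g(482,568,.01),g(550,353,.01)]
L=[g(*p,.054) for p in((107,262),(177,280),(130,411),(58,387))]
Rr=[g(*p,.054) for p in((419,352),(492,372),(450,504),(376,483))]
print("plate",np.round(pl,4).tolist(),"centre",((pl[0]+pl[2])/2).round(4),[np.linalg.norm(pl[i]-pl[i+1]).round(4) for i in(0,1)])
for n,q in(("L",L),("R",Rr)):print(n,np.mean(q,0).round(4),[np.linalg.norm(q[i]-q[(i+1)%4]).round(4) for i in range(4)])
cl,cr=np.mean(L,0),np.mean(Rr,0);d=cl-cr
print("seat",(cl+cr)/2,"span",np.linalg.norm(d),"yaw of +y",np.degrees(np.arctan2(d[1],d[0])), "plate y yaw",np.degrees(np.arctan2(*(pl[0]-pl[1])[[1,0]])))
k=lambda v:-0.199407*v+446.112-.0
a=ray(s,(k(200),200),.017);b=ray(s,(k(330),330),.017);d=a-b
print("pipe dir yaw",np.degrees(np.arctan2(d[1],d[0])))
e1=ray(s,(409,185),.025);e2=ray(s,(375.2,360.4),.017);print("ends",e1,e2,np.linalg.norm(e1-e2),"mid",(e1+e2)/2)
print(a,b)
o=get_obs();print(o["tool_pos"],o["orientation"],o["joint_pos"])
```

```text
plate [[0.5531, 0.2288, 0.01], [0.4866, -0.0104, 0.01], [0.6053, -0.0432, 0.01]] centre [0.5792 0.0928 0.01  ] [np.float64(0.2483), np.float64(0.1231)]
L [0.598  0.1769 0.054 ] [np.float64(0.0378), np.float64(0.0728), np.float64(0.0392), np.float64(0.0702)]
R [0.5522 0.0128 0.054 ] [np.float64(0.0392), np.float64(0.0722), np.float64(0.0392), np.float64(0.0719)]
seat [0.57508357 0.09487372 0.054     ] span 0.1703519257272033 yaw of +y 74.39374752160141 plate y yaw 74.45072501241513
pipe dir yaw -12.51020406551923
ends [ 0.65832326 -0.31854081  0.025     ] [ 0.28712867 -0.24006509  0.017     ] 0.3794836844616739 mid [ 0.47272597 -0.27930295  0.021     ]
[ 0.62664793 -0.31346247  0.017     ] [ 0.34765051 -0.2515581   0.017     ]
[ 0.23066564 -0.63434588  0.24559658] [-1.79997631e+02  6.40522691e-04 -1.60017099e+02] [-5.35089292e+01  2.05440356e+01  6.83126311e-01  6.26330500e-05
 -7.01366378e+01 -1.65081916e+01]
```

Emit:
play_rows([
  [-2.49,1.79,0,0,0,0],
  [-2.49,1.79,0,0,0,0],
  [-2.49,1.79,0,0,0,0],
  [-2.49,1.79,0,0,0,0],
  [-2.49,1.79,0,0,0,0],
  [-2.49,1.79,0,0,0,0],
  [-2.49,1.79,0,0,0,0],
  [-2.49,1.79,0,0,0,0],
  [-2.49,1.79,0,0,0,0],
  [-2.49,1.79,0,0,0,0],
  [-2.49,1.79,0,0,0,0],
  [-2.49,1.79,0,0,0,0],
  [-2.49,1.79,0,0,0,0],
  [-2.49,1.79,0,0,0,0],
  [0,0,2.4,0,0,6.5],
  [0,0,2.4,0,0,6.5],
  [0,0,2.4,0,0,6.5],
  [0,0,2.4,0,0,6.5],
  [0,0,2.4,0,0,6.5],
  [0,0,0,0,0,0],
], grip=8.7)

```text
clock: 2.57
tool_pos: [0.4699, -0.2787, 0.1213]
orientation: [180.0, -0.4, 167.1]
force: [-1.4, 0.4, -0.4]
opening: 0.0871
gripper_force: 0.0
```

Emit:
play_rows([
  [-0.3,0,2.2,0,0,0.4],
  [0,0,2.2,0,0,0],
  [0,0,2.2,0,0,0],
  [0,0,1.6,0,0,0],
  [0,0,0.9,0,0,0],
  [0,0,0.5,0,0,0],
  [0,0,0,0,0,0],
  [0,0,0,0,0,0],
])

```text
clock: 3.23
tool_pos: [0.4763, -0.2806, 0.0305]
orientation: [-180.0, 0.1, 167.2]
force: [0.7, -0.4, -0.3]
opening: 0.0871
gripper_force: 0.0
```

Emit:
play_rows([
  [0,0,0,0,0,0],
  [0,0,0,0,0,0],
  [0,0,0,0,0,0],
  [0,0,0,0,0,0],
  [0,0,0,0,0,0],
  [0,0,0,0,0,0],
  [0,0,0,0,0,0],
  [0,0,0,0,0,0],
  [0,0,0,0,0,0],
  [0,0,0,0,0,0],
], grip=0)

```text
clock: 4.07
tool_pos: [0.4756, -0.2806, 0.0296]
orientation: [-180.0, 0.0, 167.1]
force: [-0.7, -2.0, 1.2]
opening: 0.0332
gripper_force: 30.0
```

Emit:
play_rows([
  [0,0,0,0,0,0],
  [0,0,0,0,0,0],
  [0,0,0,0,0,0],
  [0,0,0,0,0,0],
  [-0.2,0,0.4,0,0,0],
  [0,0,0.3,0,0,0],
  [0,0,0,0,0,0],
], grip=6)

```text
clock: 4.65
tool_pos: [0.4772, -0.2806, 0.0217]
orientation: [180.0, -0.1, 167.1]
force: [0.0, 0.7, -0.8]
opening: 0.06
gripper_force: 0.0
```

Emit:
play_rows([
  [0,0,0,0,0,0],
  [0,0,0,0,0,0],
  [0,0,0,0,0,0],
  [0,0,0,0,0,0],
  [0,0,0,0,0,0],
  [0,0,0,0,0,0],
  [0,0,0,0,0,0],
  [0,0,-0.5,0,0,0],
  [0,0,-1,0,0,0],
  [0,0,-1.5,0,0,0],
  [0,0,-2,0,0,0],
  [0,0,-2,0,0,0],
  [0,0,0,0,0,0],
], grip=0)

```text
clock: 5.73
tool_pos: [0.4793, -0.2813, 0.0963]
orientation: [-180.0, 0.3, 167.1]
force: [2.5, -0.0, -8.4]
opening: 0.0329
gripper_force: 30.0
```

Run:
```python
from h import *
s=snapshot("scene");cv2.imwrite("pics/scene2.png",s["frame"][:,:,::-1])
s=snapshot("top")
for c in("scene","top"):
    for r in spot_point(c,"pipe_mid")[:2]:print(c,r)
o=get_obs();print(o["joint_pos"],o["tool_pos"],o["orientation"],o["force"],o["moment"],o["opening"])
```

```text
scene {'position': [0.4743, -0.2851, 0.0932], 'score': 0.59}
top {'position': [0.474, -0.2779, 0.0892], 'score': 0.6}
[-1.01956445e+01  1.78879798e+01 -2.59248306e+01 -5.61147917e-02
 -4.63229910e+01 -9.27167111e+01] [ 0.47625042 -0.2802724   0.09119014] [ 1.79965990e+02 -1.37581768e-01  1.67048885e+02] [-1.18867474 -0.12873062 -9.04969539] [-0.04424339  0.09816154  0.01571433] 0.03319326420919696
```

View pics/scene2.png

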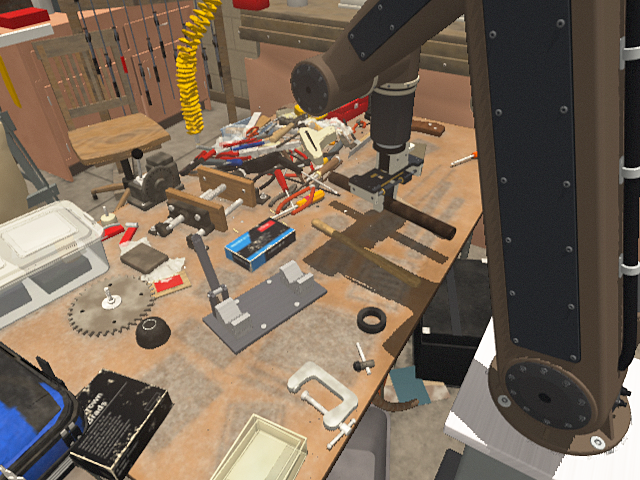

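The view shows the pipe held level at its middle, clear of both handles. I now carry it over the fixture at height.

Emit:
play_rows([
  [0,0,-2,0,0,0],
  [0,0,-3,0,0,0],
  [0,0,-3.5,0,0,0],
  [0,0,-3.5,0,0,0],
  [0,1,-3,0,0,0],
  [0,2,-3,0,0,0],
  [-0.1,2.8,-2,0,0,0],
  [-0.1,2.9,0,0,0,0],
  [-0.1,3,0,0,0,0],
  [-0.1,3,0,0,0,0],
  [-0.1,3,0,0,0,0],
  [-0.1,3,0,0,0,0],
  [-0.1,3,0,0,0,0],
  [-0.1,3,0,0,0,0],
  [-0.1,3,0,0,0,0],
  [-0.1,3,0,0,0,0],
  [-0.1,3,0,0,0,0],
  [-0.1,2.5,0,0,0,0],
  [0,1,0,0,0,0],
  [0,0,0,0,0,0],
])

```text
clock: 7.6
tool_pos: [0.5765, 0.1009, 0.2897]
orientation: [-179.9, -0.2, 167.2]
force: [-0.1, -0.4, -9.0]
opening: 0.0327
gripper_force: 30.0
```

Emit:
play_rows([
  [0,0,0,0,0,-3],
  [0,0,0,0,0,-6],
  [0,0,0,0,0,-6.5],
  [0,0,0,0,0,-6.5],
  [0,0,0,0,0,-6.5],
  [0,0,0,0,0,-6.5],
  [0,0,0,0,0,-6.5],
  [0,0,0,0,0,-6.5],
  [0,0,0,0,0,-6.5],
  [0,0,0,0,0,-6.5],
  [0,0,0,0,0,-6.5],
  [0,0,0,0,0,-6.5],
  [0,0,0,0,0,-6.5],
  [0,0,0,0,0,-5],
  [0,0,0,0,0,-1.9],
  [0,0,0,0,0,0],
  [0,0,0,0,0,0],
  [0,0,0,0,0,0],
])

```text
clock: 9.1
tool_pos: [0.5764, 0.0981, 0.2917]
orientation: [179.9, -0.1, -105.6]
force: [-0.2, 0.2, -9.1]
opening: 0.033
gripper_force: 30.0
```

Run:
```python
from h import *
s=snapshot("top");cv2.imwrite("pics/top3.png",s["frame"][:,:,::-1]);snapshot("scene")
for c in("scene","top"):
    for t in ("pipe_mid","v_seat"):
        for r in spot_point(c,t)[:1]:print(c,t,r)
o=get_obs();print(o["clock"],o["tool_pos"],o["orientation"],o["force"],o["opening"],o["joint_pos"])
p=o["tool_pos"];y=np.radians(o["orientation"][2]);d=np.array([.5758,.099])-p[:2]
print("tx,ty cm",100*(d@[np.cos(y),np.sin(y)]),100*(d@[np.sin(y),-np.cos(y)]))
```

```text
scene pipe_mid {'position': [0.576, 0.0898, 0.2863], 'score': 0.67}
scene v_seat {'position': [0.5697, 0.0925, 0.0536], 'score': 0.63}
top pipe_mid {'position': [0.5801, 0.093, 0.2818], 'score': 0.69}
top v_seat {'position': [0.5727, 0.0978, 0.0526], 'score': 0.76}
9.4 [0.57676999 0.0985955  0.29253328] [ 1.79995806e+02  2.32546032e-05 -1.05531998e+02] [ 0.21015444  0.40787612 -9.66047271] 0.03290216506181104 [ 2.88331995e+01  1.05779538e+01 -6.81647523e+00 -3.09060937e-03
 -7.26085532e+01 -4.43642737e+01]
tx,ty cm -0.012998595733760665 0.10428787548287966
```

View pics/top3.png

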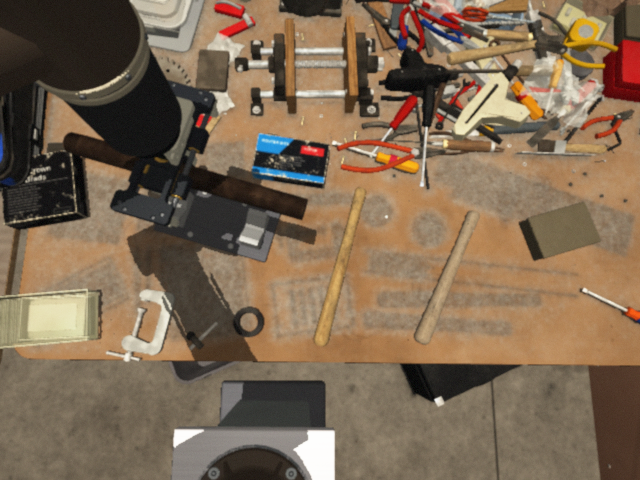

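The picture shows the pipe level and parallel to the fixture, its free end at (305,208), sticking out beyond the plate. Now lower it.

Emit:
play_rows([
  [0,0.2,1,0,0,0],
  [0,0,2,0,0,0],
  [0,0,2.5,0,0,0],
  [0,0,2.5,0,0,0],
  [0,0,2.5,0,0,0],
  [0,0,2.5,0,0,0],
  [0,0,2.5,0,0,0],
  [0,0,2,0,0,0],
  [0,0,1.5,0,0,0],
  [0,0,1,0,0,0],
  [0,0,0.5,0,0,0],
  [0,0,0,0,0,0],
  [0,0,0,0,0,0],
  [0,0,0,0,0,0],
])

```text
clock: 10.57
tool_pos: [0.5757, 0.0995, 0.0887]
orientation: [-179.9, 0.1, -105.5]
force: [0.4, -0.2, -8.1]
opening: 0.0327
gripper_force: 30.0
```

Run:
```python
from h import *
s=snapshot("top");f=s["frame"][:,:,::-1];s2=snapshot("scene");g=s2["frame"][:,:,::-1]
a=cv2.resize(f[110:260,60:320],(780,450//1),interpolation=cv2.INTER_CUBIC)[:300+150]
cv2.imwrite("pics/c4.png",cv2.resize(f[110:280,40:330],(800,469),interpolation=cv2.INTER_CUBIC))
for c in("scene","top"):
    for t in ("pipe_mid","v_seat"):
        for r in spot_point(c,t)[:1]:print(c,t,r)
o=get_obs();print(o["clock"],o["tool_pos"],o["orientation"],o["force"],o["opening"])
z=o["tool_pos"][2]-.005
th=np.radians(74.4);u=np.array([np.cos(th),np.sin(th),0])
for k in(-.19,.19):print("expected pipe end px",proj(s,np.array([.575,.096,z])+k*u),proj(s2,np.array([.575,.096,z])+k*u))
```

```text
scene pipe_mid {'position': [0.5766, 0.0902, 0.083], 'score': 0.74}
scene v_seat {'position': [0.5739, 0.0887, 0.0554], 'score': 0.73}
top pipe_mid {'position': [0.5767, 0.0927, 0.0803], 'score': 0.56}
top v_seat {'position': [0.5754, 0.0974, 0.0548], 'score': 0.78}
10.8667 [0.57505157 0.09923156 0.08805396] [-1.79966114e+02  3.40394908e-02 -1.05519064e+02] [-0.58142787  0.43204046 -8.71794999] 0.03306013706662619
expected pipe end px [301.83316175 237.86675136] [329.6360556  240.75463523]
expected pipe end px [119.70982421 184.51902195] [182.3080943  329.33580006]
```

View pics/c4.png

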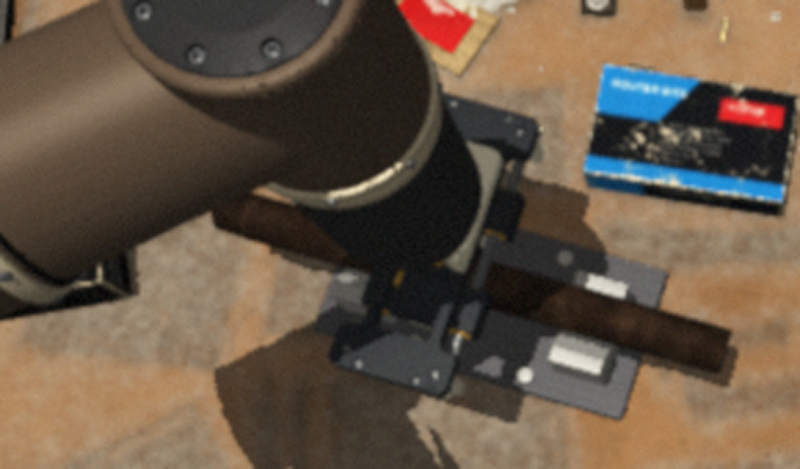

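The visible pipe end is at about (303.5,237) in the full image, against an expected (302,238), so it is centred within a few millimetres and sits over the V gap. Last part of the lowering, slowly.

Emit:
play_rows([
  [0,0,0.5,0,0,0],
  [0,0,0.6,0,0,0],
  [0,0,0.5,0,0,0],
  [0,0,0.4,0,0,0],
  [0,0,0.3,0,0,0],
  [0,0,0.2,0,0,0],
  [0,0,0.1,0,0,0],
  [0,0,0,0,0,0],
  [0,0,0,0,0,0],
])

```text
clock: 11.62
tool_pos: [0.575, 0.0992, 0.0617]
orientation: [-180.0, 0.0, -105.5]
force: [0.3, -0.1, -8.2]
opening: 0.0327
gripper_force: 30.0
```

Emit:
play_rows([
  [0,0,0.1,0,0,0],
  [0,0,0.1,0,0,0],
  [0,0,0,0,0,0],
  [0,0,0,0,0,0],
])

```text
clock: 11.95
tool_pos: [0.5753, 0.0993, 0.06]
orientation: [-180.0, 0.0, -105.5]
force: [-0.0, 0.3, -6.2]
opening: 0.0331
gripper_force: 30.0
```

Emit:
play_rows([
  [0,0,0.1,0,0,0],
  [0,0,0.1,0,0,0],
  [0,0,0,0,0,0],
  [0,0,0,0,0,0],
])

```text
clock: 12.28
tool_pos: [0.5757, 0.0993, 0.0595]
orientation: [-179.9, 0.1, -105.5]
force: [-4.0, -1.4, 8.8]
opening: 0.0329
gripper_force: 30.0
```

Emit:
play_rows([
  [0,0,0,0,0,0],
  [0,0,0,0,0,0],
  [0,0,0,0,0,0],
  [0,0,0,0,0,0],
  [0,0,0,0,0,0],
  [0,0,0,0,0,0],
  [0,0,0,0,0,0],
], grip=8)

```text
clock: 12.87
tool_pos: [0.5749, 0.0991, 0.0575]
orientation: [180.0, -0.0, -105.5]
force: [-0.0, -0.1, -0.1]
opening: 0.0742
gripper_force: 0.0
```

Emit:
play_rows([
  [0,0,-1,0,0,0],
  [0,0,-2,0,0,0],
  [0,0,-3,0,0,0],
  [0,0,-3.5,0,0,0],
  [0,0,-3.5,0,0,0],
  [0,0,-3.5,0,0,0],
  [0,0,-3.5,0,0,0],
  [0,0,-2,0,0,0],
  [0,0,0,0,0,0],
])

```text
clock: 13.62
tool_pos: [0.5769, 0.0995, 0.2843]
orientation: [-179.5, 0.3, -105.5]
force: [0.1, 1.0, 0.6]
opening: 0.0799
gripper_force: 0.0
```

Run:
```python
from h import *
s=snapshot("scene");cv2.imwrite("pics/s5.png",cv2.resize(s["frame"][200:380,150:390,::-1],(800,600),interpolation=cv2.INTER_CUBIC));snapshot("top")
for c in("scene","top"):
    for t in ("pipe_mid","v_seat","strap_tab"):
        for r in spot_point(c,t)[:1]:print(c,t,r)
o=get_obs();print(o["clock"],o["tool_pos"],o["orientation"],o["force"],o["opening"])
# expected strap geometry
th=np.radians(74.4);Y=np.array([np.cos(th),np.sin(th)]);X=np.array([np.sin(th),-np.cos(th)])
S=np.array([.575,.096])
for a in(1.7,1.8,1.9,2.0,2.05):
    q=S+.085*Y+X*(.05-.1*np.cos(a)+.003*np.sin(a));print(a,q.round(3),round(.074+.1*np.sin(a)+.003*np.cos(a),3))
```

```text
scene pipe_mid {'position': [0.5765, 0.0914, 0.0555], 'score': 0.95}
scene v_seat {'position': [0.5693, 0.0942, 0.055], 'score': 0.89}
scene strap_tab {'position': [0.6782, 0.1524, 0.168], 'score': 0.59}
top pipe_mid {'position': [0.5781, 0.0921, 0.0505], 'score': 0.84}
top v_seat {'position': [0.5735, 0.0978, 0.0552], 'score': 0.92}
top strap_tab {'position': [0.5726, 0.0976, 0.0534], 'score': 0.69}
14.0167 [0.57453103 0.09898672 0.27650201] [ 1.79914998e+02 -7.57660823e-02 -1.05517398e+02] [0.03395944 0.66117544 0.59666842] 0.07974443418731317
1.7 [0.661 0.16 ] 0.173
1.8 [0.671 0.158] 0.171
1.9 [0.68  0.155] 0.168
2.0 [0.689 0.152] 0.164
2.05 [0.693 0.151] 0.161
```

View pics/s5.png

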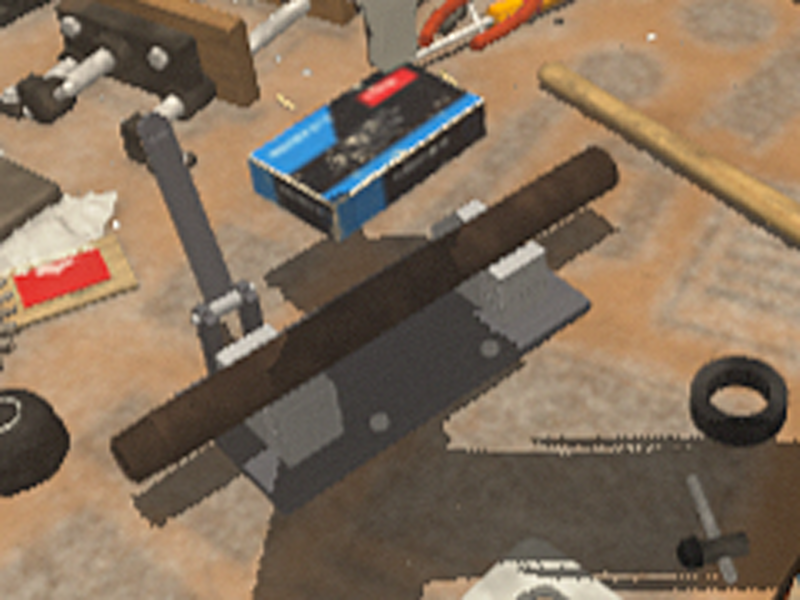

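The pipe is seated in both Vs and the strap still stands open, its base at about (225,300) in the crop. Next I go behind the strap with the fingers closed.

Emit:
play_rows([
  [-0.6,-1,0,0,0,0],
  [-1,-1.5,0,0,0,0],
  [-1.1,-1.75,0,0,0,0],
  [-1.1,-1.75,0,0,0,0],
  [-1.1,-1.75,0,0,0,0],
  [-1.1,-1.75,0,0,0,0],
  [-1.1,-1.75,0,0,0,0],
  [-1.1,-1.75,0,0,0,0],
  [0,0,0,0,0,0],
  [0,0,0,0,0,0],
], grip=0)

```text
clock: 14.85
tool_pos: [0.7228, 0.1436, 0.2753]
orientation: [179.9, -0.1, -105.5]
force: [0.2, -0.3, 0.4]
opening: 0.0186
gripper_force: 0.0
```

Emit:
play_rows([
  [0,0,1,0,0,0],
  [0,0,2,0,0,0],
  [0,0,2,0,0,0],
  [0,0,2,0,0,0],
  [0,0,1.5,0,0,0],
  [0,0,0.7,0,0,0],
  [0,0,0,0,0,0],
  [0,0,0,0,0,0],
])

```text
clock: 15.52
tool_pos: [0.7219, 0.1433, 0.186]
orientation: [-180.0, -0.0, -105.5]
force: [0.0, 0.0, 0.5]
opening: 0.0002
gripper_force: 0.0
```

Run:
```python
from h import *
s=snapshot("scene");cv2.imwrite("pics/s6.png",cv2.resize(s["frame"][150:390,130:450,::-1],(800,600),interpolation=cv2.INTER_CUBIC))
for r in spot_point("scene","strap_tab")[:1]:print(r)
o=get_obs();print(o["clock"],o["tool_pos"],o["orientation"],o["force"],o["opening"])
```

```text
{'position': [0.6806, 0.1526, 0.1644], 'score': 0.66}
15.6167 [0.72264134 0.14350003 0.18711926] [-1.79892296e+02  6.22087110e-02 -1.05502460e+02] [ 0.25436003 -0.04257817  0.25745958] 0.0003640892501312068
```

View pics/s6.png

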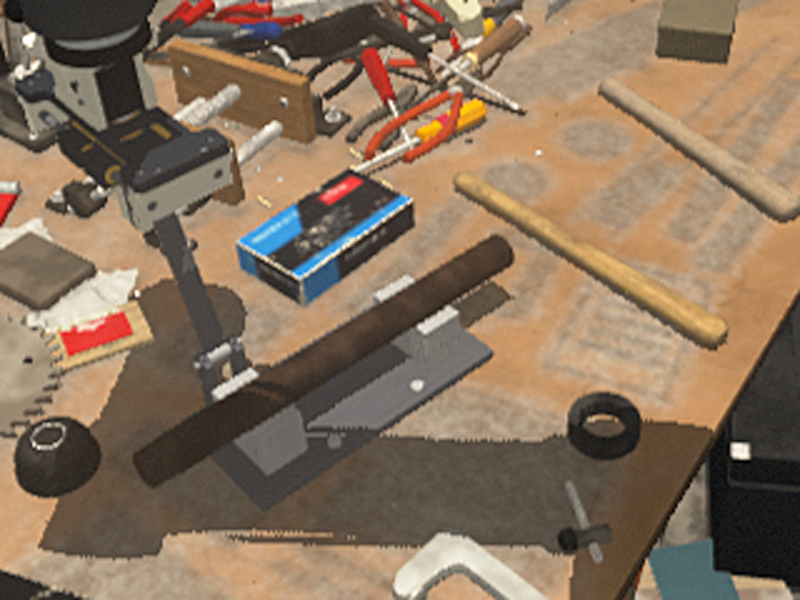

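The fingers stand behind the strap's upper part at about (170,200) in the crop, with no contact. Now push it over.

Emit:
play_rows([
  [0,0.8,0,0,0,0],
  [0,0.8,0,0,0,0],
  [0,0.8,0,0,0,0],
  [0,0.8,0,0,0,0],
  [0,0.8,0,0,0,0],
  [0,0.8,0,0,0,0],
  [0,0.8,0,0,0,0],
  [0,0.8,-0.1,0,0,0],
  [0,0.8,-0.1,0,0,0],
  [0,0.8,-0.1,0,0,0],
  [0,0.9,-0.1,0,0,0],
  [0,0.9,-0.1,0,0,0],
  [0,0,0,0,0,0],
])

```text
clock: 16.7
tool_pos: [0.626, 0.1701, 0.191]
orientation: [180.0, 0.0, -105.5]
force: [0.1, 0.2, -0.8]
opening: 0.0005
gripper_force: 0.0
```

Run:
```python
from h import *
s=snapshot("scene");cv2.imwrite("pics/s7.png",cv2.resize(s["frame"][150:390,130:450,::-1],(800,600),interpolation=cv2.INTER_CUBIC))
for r in spot_point("scene","strap_tab")[:1]:print(r)
o=get_obs();print(o["clock"],o["tool_pos"],o["orientation"],o["force"],o["opening"])
```

```text
{'position': [0.612, 0.1711, 0.1688], 'score': 0.5}
16.8 [0.62727469 0.16984161 0.19091371] [-1.79995639e+02  1.11029468e-02 -1.05479567e+02] [0.52673447 0.00346923 0.40154469] 0.0003600959772777799
```

View pics/s7.png

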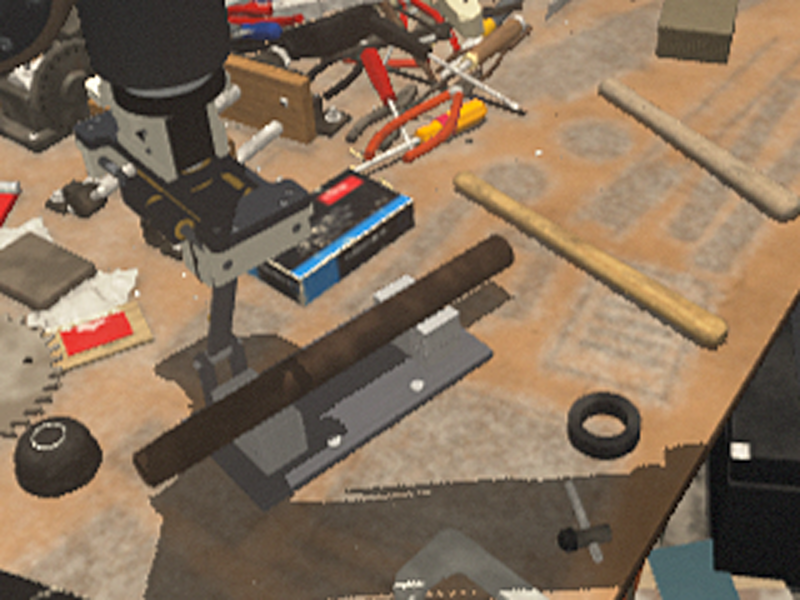

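The strap has passed upright and leans over the pipe at about (222,310). Now follow the arc down.

Emit:
play_rows([
  [0,0.75,0.2,0,0,0],
  [0,0.75,0.2,0,0,0],
  [0,0.75,0.2,0,0,0],
  [0,0.75,0.2,0,0,0],
  [0,0.6,0.5,0,0,0],
  [0,0.6,0.5,0,0,0],
  [0,0.5,0.5,0,0,0],
  [0,0.5,0.5,0,0,0],
  [0,0.35,0.6,0,0,0],
  [0,0.35,0.6,0,0,0],
  [0,0.35,0.65,0,0,0],
  [0,0.35,0.65,0,0,0],
  [0,0.2,0.6,0,0,0],
  [0,0.2,0.6,0,0,0],
  [0,0.2,0.65,0,0,0],
  [0,0.1,0.65,0,0,0],
  [0,0.1,0.5,0,0,0],
  [0,0.1,0.3,0,0,0],
  [0,0,0.2,0,0,0],
  [0,0,0,0,0,0],
])

```text
clock: 18.47
tool_pos: [0.5552, 0.1895, 0.1021]
orientation: [180.0, -0.0, -105.5]
force: [0.2, 0.2, -0.6]
opening: 0.0005
gripper_force: 0.0
```

Emit:
play_rows([
  [0,0,0.2,0,0,0],
  [0,0,0.2,0,0,0],
  [0,0,0.1,0,0,0],
  [0,0,0,0,0,0],
  [0,0,0,0,0,0],
])

```text
clock: 18.88
tool_pos: [0.5554, 0.1896, 0.0976]
orientation: [180.0, -0.0, -105.5]
force: [0.2, -0.0, 0.2]
opening: 0.0001
gripper_force: 0.0
```

Emit:
play_rows([
  [0,0,0.1,0,0,0],
  [0,0,0.1,0,0,0],
  [0,0,0,0,0,0],
  [0,0,0,0,0,0],
])

```text
clock: 19.22
tool_pos: [0.5555, 0.1897, 0.0956]
orientation: [-180.0, 0.0, -105.5]
force: [-0.2, 0.5, -0.2]
opening: 0.0008
gripper_force: 0.4
```

Emit:
play_rows([
  [0,0,0.1,0,0,0],
  [0,0,0.1,0,0,0],
  [0,0,0,0,0,0],
  [0,0,0,0,0,0],
])

```text
clock: 19.55
tool_pos: [0.5555, 0.1897, 0.095]
orientation: [-180.0, 0.0, -105.5]
force: [-6.1, -0.5, 13.4]
opening: 0.0003
gripper_force: 6.7
```

Run:
```python
from h import *
s=snapshot("scene");cv2.imwrite("pics/s8.png",cv2.resize(s["frame"][200:350,150:350,::-1],(800,600),interpolation=cv2.INTER_CUBIC))
for t in("strap_tab","pipe_mid"):
  for r in spot_point("scene",t)[:1]:print(r)
o=get_obs();print(o["clock"],o["tool_pos"],o["force"])
```

```text
{'position': [0.5483, 0.189, 0.0801], 'score': 0.41}
{'position': [0.5762, 0.0911, 0.0536], 'score': 0.65}
19.7 [0.55549507 0.18972308 0.09504696] [-6.3485191  -0.44697151 13.36290127]
```

View pics/s8.png

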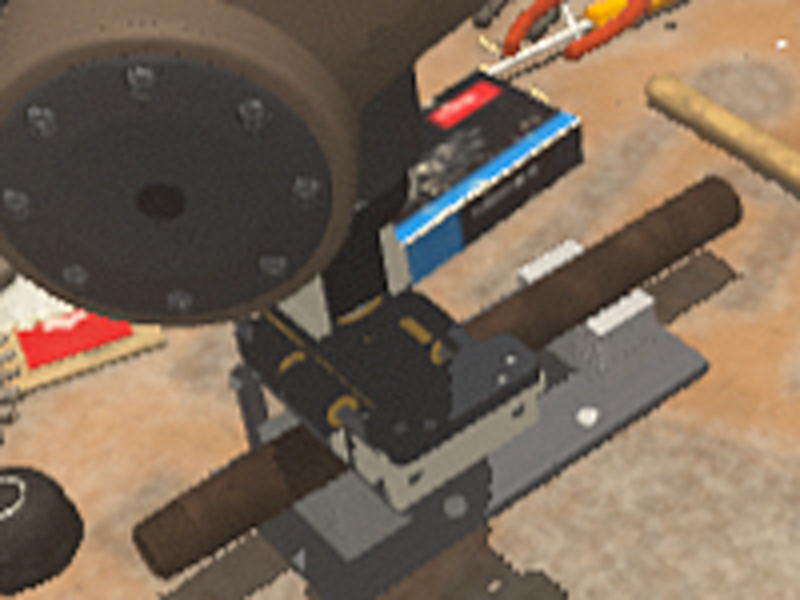

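The pipe stays seated; the gripper hides the strap, but it met firm resistance at the height where the strap lies level. Now back straight off and check numerically.

Emit:
play_rows([
  [0,0,-0.2,0,0,0],
  [0,0,-0.5,0,0,0],
  [0,0,-1,0,0,0],
  [0,0,-2,0,0,0],
  [0,0,-3,0,0,0],
  [0,0,-3,0,0,0],
  [0,0,-3,0,0,0],
  [0,0,-3,0,0,0],
  [2,0,-1,0,0,0],
  [3,0,0,0,0,0],
  [3,0,0,0,0,0],
  [3,0,0,0,0,0],
  [3,0,0,0,0,0],
  [3,0,0,0,0,0],
  [3,0,0,0,0,0],
  [3,0,0,0,0,0],
  [3,0,0,0,0,0],
  [0,0,0,0,0,0],
])

```text
clock: 21.2
tool_pos: [0.4839, -0.0644, 0.2611]
orientation: [180.0, -0.0, -105.7]
force: [-0.6, 0.1, -0.0]
opening: 0.0002
gripper_force: 0.0
```

Run:
```python
from h import *
s=snapshot("scene");snapshot("top")
for c in("scene","top"):
  for t in("strap_tab","pipe_mid","v_seat"):
    for r in spot_point(c,t)[:1]:print(c,t,r)
  for r in spot_in(c,"strap")[:1]:print(c,"strap in",r)
th=np.radians(74.4);Y=np.array([np.cos(th),np.sin(th)]);X=np.array([np.sin(th),-np.cos(th)])
for a in(0,.1,.2,.3):
    q=np.array([.575,.096])+.085*Y+X*(.05-.1*np.cos(a)+.003*np.sin(a));print(a,q.round(3),round(.074+.1*np.sin(a)+.003*np.cos(a),3))
# strap end px vs angle, and the gray profile along the predicted line
H=np.array([.575,.096])+.085*Y+.05*X
for a in(-.1,0,.1,.2):
    P=lambda r:np.r_[H-X*r*np.cos(a),.074+.003+r*np.sin(a)]
    print(a,"end px",proj(s,P(.132)).round(1),[int(s["frame"][tuple(np.round(proj(s,P(r))[::-1]).astype(int))].mean()) for r in np.arange(.06,.16,.008)])
o=get_obs();print(o["clock"],o["tool_pos"],o["force"])
```

```text
scene strap_tab {'position': [0.5466, 0.1879, 0.0748], 'score': 0.6}
scene pipe_mid {'position': [0.577, 0.0877, 0.0555], 'score': 0.94}
scene v_seat {'position': [0.5735, 0.0937, 0.0546], 'score': 0.56}
scene strap in {'position': [0.5792, 0.1829, 0.0752], 'score': 0.9}
top strap_tab {'position': [0.5502, 0.1917, 0.0759], 'score': 0.46}
top pipe_mid {'position': [0.5746, 0.0939, 0.0487], 'score': 0.55}
top v_seat {'position': [0.5742, 0.1006, 0.0517], 'score': 0.6}
top strap in {'position': [0.5304, 0.1918, 0.0777], 'score': 0.48}
0 [0.55  0.191] 0.077
0.1 [0.55  0.191] 0.087
0.2 [0.552 0.191] 0.097
0.3 [0.555 0.19 ] 0.106
-0.1 end px [254.8 330.3] [106, 105, 109, 108, 107, 108, 114, 114, 80, 104, 106, 62, 146]
0 end px [254.3 325.8] [108, 106, 109, 110, 107, 103, 107, 141, 111, 82, 107, 108, 105]
0.1 end px [253.3 320.9] [73, 110, 112, 109, 109, 109, 109, 104, 106, 107, 102, 111, 163]
0.2 end px [251.9 315.6] [181, 107, 110, 111, 112, 114, 99, 93, 93, 69, 57, 107, 106]
21.7 [ 0.48599481 -0.06027642  0.26045148] [ 0.36629961 -0.26229392  0.34484438]
```

Both cameras put the tab at z of about 0.075 m (level is 0.077 m), the pipe is seated, and the arm is clear.

```bash
python3 -c "from plant import close_job;print(close_job())"
```

```text
the job is handed in; nothing more can be done
None
```

The job is handed in, but it returned no verdict. By camera, the pipe is seated in both Vs and centred to within about 7 mm, and the strap lies level on it (tab at about 75 mm, level is 77 mm). The arm is clear, and the run took about 22 s.

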